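Unlock the lid stay and close the shielded test box

TASK

The board is in place, so close the shielded test box. Take the knob at the knee of its folding lid stay and lift the knee past centre to unlock it, then keep hold and follow the knob round so that the lid is lowered and never drops; do not force the stay, or its clamped bracket slips. When the lid rests on its roller catch, let go and press its front edge down gently until the catch has snapped and the lid is fully shut; leave the loose things around the box alone.

Things in the scene. Friction and masses are not known exactly. Their poses are not given: they have to be found in the camera images.
- box: grey sheet-metal test box, fixed: base 200 deep (x) x 240 wide (y) x 70 mm high, a green board inside. Origin: centre of its underside; x points from the front (robot side) to the hinge at the rear, y to its left, z up. The rim and the hinge line are at z = 70 mm, the hinge at x = +100. The folding stay is outside on the right wall (y = -120 mm).
- cover: the lid, a grey shell 200 x 240 x 50 mm deep, about 0.5 kg, standing open 57 to 66 deg above shut, its upper edge up to 280 mm over the bench. Origin: middle of the hinge line; shut, its axes equal the box's and its top lies at z = 120 mm over the bench. Pressing on it with over 25 N dents it. While the stay is locked it cannot be closed.
- knob_grip (a point): middle of the black knob at the stay's knee: a free-turning round grip 14 mm across, 40 mm long, lying along the box's y, 28 to 68 mm out from the right wall (this point 48 mm out). It moves on an arc round the stay's lower pin: at first up and to the front, about 55 deg above level, then ever flatter, almost level to the front (-x) at the end; about 75 mm in all.
- clamp_screw (a point): head of the screw that clamps the stay's lower bracket in an upright slot low on the box's right wall, set at a different height each time (within 10 mm). The stay's lower pin is on the same bracket, 10 to 20 mm below the screw; links about 78 mm (lower) and 117 mm (upper). The bracket slips in its slot when the knob is forced off its arc: keep the force across the arc under about 7 N.
- lid_front (a point): point on the lid's outer top face, middle of its width, 12 mm from its front edge: where to press it shut. With the lid down on the catch it is about 129 mm above the bench, shut 120 mm.
- lid (a joint): lid angle (rad), grows as it closes: starts between -0.15 and 0.02; about 0.95 when it has come down and rests on the roller catch, front edge some 9 mm ajar; 0.995 fully shut. Held by the knob, 1 mm of knob travel turns it 0 (at centre) to 0.03 rad. Let go halfway, the lid falls. The catch takes 10 to 15 N at the front edge; the force sags as it snaps.
- knee (a joint): fold of the stay's knee (rad): 0 locked, against its stop below centre; 0.12 links in line (centre); grows as the knee is lifted and the lid comes down, 1.65 to 1.85 when shut. A spring holds it locked: lifting the knob takes about 4 N. Past centre the lid's weight grows to about 8 N on the knob, pushing it to the front.
- bottle: white flux bottle with a red cap, 38 mm across, 83 high, standing right of the box; origin centre of its underside. Leave alone.
- driver: red-handled screwdriver, 159 mm long, lying in front of the box; origin under its middle. Leave alone.
- heatsink: finned grey heatsink 30 x 50 x 26 mm in front of the box to the right; origin centre of its underside. Leave alone.
- reel: reel of solder, 54 mm across, 43 high, standing right of the box beyond the bottle; origin centre of its underside. Leave alone.

How it is judged:
On the way, in this order (a step that is already met when the one before it is completed fails the run):
1. the knee of the stay is past centre while the lid is still up (value of joint knee above 0.25 rad and value of joint lid below 0.4 rad).
2. the lid has come down on to its catch (value of joint lid above 0.92 rad), for 0.1 s.
At the end, for the whole second after the job is handed in: The lid is fully shut and held by its catch (within 0.01 rad, about 2 mm at the front edge), the stay folded, all at rest (value of joint lid above 0.985 rad and value of joint knee above 1.5 rad and not (velocity of joint lid above 0.05 rad/s)); the robot touches nothing.
It fails at once if the lid drops instead of being lowered (velocity of joint lid above 1.5 rad/s and value of joint lid below 0.92 rad).
It fails at once if the fingers press on the lid with more than 25 N (contact force between the fingers and cover above 25 N).
It fails at once if the stay is forced, so that its clamped bracket slips in the slot (distance of clamp_screw from where it was at the start of the episode above 0.001 m).
It fails at once if a loose thing beside the box is pushed away (distance of any of bottle, driver, heatsink, reel from where it was at the start of the episode above 0.015 m).
It also fails if it takes over 61 s, if anything falls off the work surface, if the arm or the gripper's body presses on something with over 40 N, if the wrist force passes 120 N, or if a joint passes its speed limit or range.

ROBOT

A 6-joint arm with a two-finger parallel gripper is mounted at the origin on a cart in front of the work surface, level with it; the furniture and walls round the work are solid. World frame = base frame: x ahead of the robot, y to its left, z up, the work surface at z = 0. Lengths are in m, angles in rad, forces in N, time in s.
With the tool pointing down it reaches from about 0.275 to 0.85 m from the base axis. Payload 19 kg.
Tool frame: the origin (TCP) lies at the very end of the fingers, on their centre line; the grasp point (between the pads) lies 19 mm behind it (bot.grip_depth is the z of the grasp point in the tool frame, in m); z points along the fingers, y is the line along which they close (so a half turn about z gives the same grasp; the last joint's range is limited). The gripper opens to 85 mm and grips with 20 to 120 N. Pads are 22 mm wide; open, the fingers measure 114 mm over their backs; the gripper's body (76 mm by 85 mm) begins 54 mm behind the grasp point. The pads swing forward as they close: fully open they stand 13 mm farther back than shut.
Start: joints at [1.027, 0.15, 1.437, -0, 1.554, -0.134], TCP at [0.229, 0.527, 0.231] pointing down, gripper open.
Joint ranges: [-2.8, 2.8], [-0.68, 2.1], [0.12, 2.68], [-1.39, 4.53], [0.16, 2.79], [-2.81, 2.81]. Speed limits (rad/s): [1.89, 1.89, 2.22, 3.01, 3.01, 3.01].

INTERFACE

Orientations are given as a 3x3 rotation matrix whose columns are the frame's x, y, z axes.
In Python, from station import bot, snapshot, camera_info, ticket gives the robot as it stands.
- The arm moves only by the tool apply_moves, never from a script. Its argument "targets" is a list of rows, each a list of 7 numbers: the shift along the tool's x, y, z in fractions of the full range, 1 being 0.8 m, then the turn, a rotation vector about the tool's x, y, z in a scale on which 1.0 is pi/2 rad, then the opening, from 0 (shut) to 1 (fully open). In form: [[dx, dy, dz, ax, ay, az, fingers], ...]. A call has 1 to 8 rows; each row is the pose to reach, as a shift and turn from the pose commanded when the call began, along the tool's axes at that moment; what a row does not reach only later rows make up. A row lasts 1/10 s, in which the tool goes at most 50 mm and 8.59 degrees, less where a joint would pass 70% of its speed; a pose out of reach is approached as far as the arm can. A call with a gripper value outside its range is refused whole. The fingers move at their own pace and stop on an object; the grip force is fixed at half the most. Time passes only in rows, so rows that repeat a pose let the fingers close. It gives the time, the measured TCP pose, the force, the opening and the grip force at its end, in the units of the state.
- bot.read_state(): the state, without advancing time (a new reading comes with each control period).
- snapshot(name): name is "scene" or "top" or "wrist"; returns (picture, depth): 480x640x3 uint8, red, green, blue; 480x640 float32, m along the optical axis (not along the pixel's ray), 0 where there is no reading.
- camera_info(name): a dict with "intrinsics" (3x3 intrinsics, pixels), "position" and "orientation" of the camera in the world; the wrist camera has in their place "T_tool_cam" (4x4, takes a point from camera to tool coordinates, whose origin is the TCP and whose axes are the flange's). Camera axes: x right, y up, looking along -z (the intrinsics and any distortion apply to the point x, -y, -z); pixel columns grow to the right and rows downward; lengths in m; the calibration is good to about 2 mm. A picture is of the moment at which its call begins: read the wrist's pose just before it. camera_info takes no time and is no camera call.
- ticket.job_done(): hands the job in; it is judged then, once.
The state is a dict: "t": time; "joint_positions": joint angles; "joint_velocities": joint speeds; "tau": joint torques, N m; "position": TCP position; "eef_rot": TCP orientation; "force": force on the tool from outside, world axes, zero at the start; "torque": the same for the moment, N m; "opening": finger opening in m; "grip_force": force on a finger pad.
Only numpy, scipy, OpenCV 4.12 (cv2) and the standard library are available. Lean on these libraries where they do the work, as an engineer would, in place of code of your own. Each camera call takes 0.05 s, during which the arm holds its last target. There are 200 camera calls.

## Working session

There is one attempt and no reset: what is moved stays moved. The work goes in short steps, Python scripts to look and compute and a tool call to move; the robot and the scene stay as the last step left them, time stands still between calls to the robot, and variables do not carry over. Pictures are saved under pics/ and viewed, at most 10 in all, crops included, and the job is handed in when it is done.

Besides the shell and the picture viewer there is one more tool, called after "Request:" by a JSON object that holds its "name" and its "arguments", one argument or row to a line. apply_moves: Moves the arm, as the interface text tells. Its arguments: {"type":"object","properties":{"targets":{"type":"array"}},"required":["targets"]}

```bash
ls; mkdir -p pics; cat > h.py <<'E'
import numpy as np, cv2
from station import bot, snapshot, camera_info, ticket
def cam(name):
    c=camera_info(name); K=np.array(c['intrinsics'])
    if name=='wrist':
        s=bot.read_state(); T=np.eye(4);T[:3,:3]=s['eef_rot'];T[:3,3]=s['position']
        T=T@np.array(c['T_tool_cam']); return K,T[:3,:3],T[:3,3]
    return K,np.array(c['orientation']),np.array(c['position'])
def pt(C,u,v,d):
    K,R,p=C; r=np.linalg.inv(K)@np.array([u,v,1.0]); 
    return p+R@(np.array([r[0],-r[1],-r[2]])*d)
def cloud(C,D):
    K,R,p=C; v,u=np.indices(D.shape); x=(u-K[0,2])/K[0,0]*D; y=(v-K[1,2])/K[1,1]*D
    return np.stack([x,-y,-D],-1)@R.T+p
E
python3 - <<'E'
from h import *
for n in ('scene','top'):
    C=cam(n); I,D=snapshot(n); np.savez(n+'.npz',I=I,D=D,K=C[0],R=C[1],p=C[2]); cv2.imwrite(f'pics/{n}0.png',I[:,:,::-1]); print(n,{k:v for k,v in camera_info(n).items()},(D>0).mean())
print(bot.read_state(), bot.grip_depth)
E
```

```text
pics
scene {'intrinsics': array([[478.47212706,   0.        , 319.09035818],
       [  0.        , 478.47212706, 239.47256755],
       [  0.        ,   0.        ,   1.        ]]), 'position': array([ 0.11357567, -0.39599726,  0.77238346]), 'orientation': array([[ 0.77073057,  0.44712838, -0.45392797],
       [-0.63709034,  0.55142505, -0.53855948],
       [ 0.00950202,  0.70427738,  0.70986132]])} 0.9959602864583333
top {'intrinsics': array([[532.30151003,   0.        , 321.24363756],
       [  0.        , 532.30151003, 241.31480631],
       [  0.        ,   0.        ,   1.        ]]), 'position': array([0.37366066, 0.08594813, 1.14055351]), 'orientation': array([[-0.0226808 ,  0.99180192, -0.12575584],
       [-0.99974143, -0.022296  ,  0.00446677],
       [ 0.0016263 ,  0.12582463,  0.99205117]])} 0.9962044270833333
{'t': 0.1, 'joint_positions': array([ 1.02700182e+00,  1.50958336e-01,  1.43793252e+00, -2.16538555e-05,
        1.55383217e+00, -1.33974685e-01]), 'joint_velocities': array([-2.96142281e-04, -1.77409568e-03, -2.24015981e-03,  5.88973507e-04,
        1.73946717e-03,  8.20607703e-05]), 'tau': array([ 3.84403378e-03, -7.14374185e+01, -5.71797502e+01, -3.36857693e-04,
        7.10235370e-03, -2.29233565e-04]), 'position': array([0.2290008 , 0.52718931, 0.23074027]), 'eef_rot': array([[-9.17192741e-01,  3.98443414e-01, -5.66313956e-04],
       [ 3.98443796e-01,  9.17192229e-01, -9.78522753e-04],
       [ 1.29532812e-04, -1.12313825e-03, -9.99999361e-01]]), 'force': array([-0.67379808, -0.03376622,  0.2650192 ]), 'torque': array([ 0.03692311, -0.01679519, -0.04974363]), 'grip_force': 0.0, 'opening': 0.08529799165139137} -0.0187
```

View pics/scene0.png

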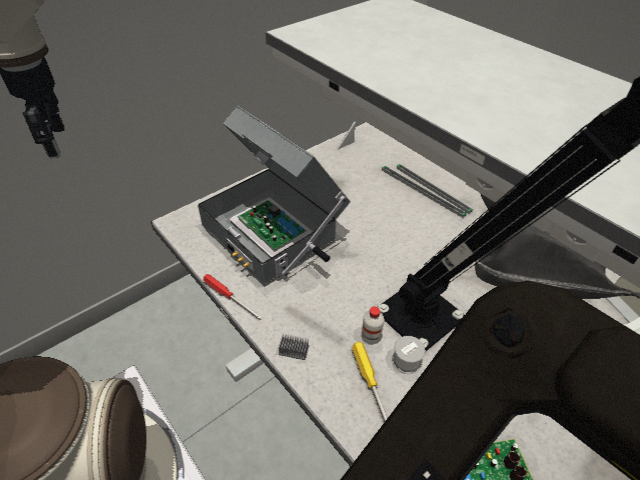

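View pics/top0.png

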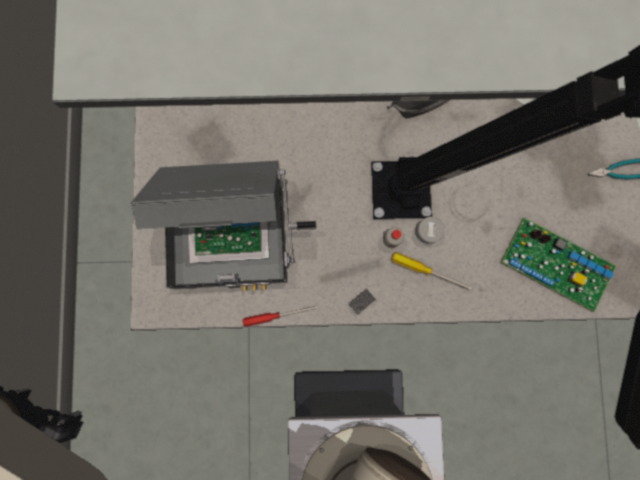

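The scene view shows the open box, with the black knob near (320,254) and the clamp and stay on the wall to its left. In the top view the knob is near (305,225), with a lamp arm at (400,190) and a shelf at the top. I'll measure these next.

```bash
python3 - <<'E'
from h import *
for n,(u0,u1,v0,v1) in (('scene',(295,335,238,268)),('top',(290,322,215,235))):
    z=np.load(n+'.npz'); C=(z['K'],z['R'],z['p']); P=cloud(C,z['D']); I=z['I'].astype(int)
    m=np.zeros(I.shape[:2],bool); m[v0:v1,u0:u1]=True; m&=(I.max(2)<45)
    m&=(P[...,2]>0.04)
    q=P[m]; c=np.median(q,0); w,V=np.linalg.eigh(np.cov(q.T)); a=V[:,2]; t=(q-c)@a
    print(n,m.sum(),'c',c.round(4),'axis',a.round(3),'ext',t.min().round(4),t.max().round(4), 'z',np.percentile(q[:,2],[2,50,98]).round(3))
z=np.load('top.npz');C=(z['K'],z['R'],z['p']);P=cloud(C,z['D'])
# rim points of box: top view
m=(abs(P[...,2]-0.07)<0.004)
v,u=np.nonzero(m); print('rim px',u.min(),u.max(),v.min(),v.max())
s=m.copy(); s[:, :160]=0; s[:,290:]=0; s[:160]=0; s[295:]=0
q=P[s]; r=cv2.minAreaRect(q[:,:2].astype(np.float32)*1000); print(r, cv2.boxPoints(r))
for n,px in (('top',[(168,287),(285,284),(287,222),(277,162),(135,226),(393,237),(430,230),(362,301),(260,320),(400,190),(300,225),(60,100),(300,100)]),('scene',[(275,278),(350,200),(288,272),(200,205),(373,325),(340,205),(318,253)])):
    z=np.load(n+'.npz');C=(z['K'],z['R'],z['p']);P=cloud(C,z['D'])
    for (a,b) in px: print(n,a,b,P[b,a].round(3))
z=np.load('scene.npz'); I=z['I'][170:300,190:360]; cv2.imwrite('pics/crop0.png',cv2.resize(I[:,:,::-1],None,fx=4.6,fy=4.6,interpolation=cv2.INTER_CUBIC))
E
```

```text
scene 125 c [0.5426 0.1104 0.0645] axis [-0.438 -0.531  0.725] ext -0.021 0.9703 z [0.057 0.065 0.071]
top 80 c [0.5447 0.1115 0.0654] axis [-0.057  0.997 -0.061] ext -0.0163 0.0167 z [0.06  0.065 0.069]
rim px 165 436 101 479
((523.1553955078125, 272.0005798339844), (192.19078063964844, 253.68017578125), 2.2341854572296143) [[422.1883  394.99808]
 [432.07782 141.51071]
 [624.1225  149.00308]
 [614.233   402.49045]]
top 168 287 [0.424 0.391 0.066]
top 285 284 [0.428 0.16  0.001]
top 287 222 [0.551 0.15  0.067]
top 277 162 [0.666 0.166 0.108]
top 135 226 [ 0.561  0.484 -0.003]
top 393 237 [ 0.514 -0.063  0.08 ]
top 430 230 [ 0.532 -0.147  0.04 ]
top 362 301 [ 0.388 -0.001  0.025]
top 260 320 [0.353 0.213 0.012]
top 400 190 [ 0.609 -0.081  0.082]
top 300 225 [0.544 0.124 0.066]
top 60 100 [0.705 0.483 0.347]
top 300 100 [0.701 0.111 0.336]
scene 275 278 [0.461 0.157 0.005]
scene 350 200 [ 0.756  0.249 -0.001]
scene 288 272 [0.484 0.142 0.02 ]
scene 200 205 [0.426 0.385 0.071]
scene 373 325 [ 0.506 -0.082  0.061]
scene 340 205 [0.631 0.152 0.117]
scene 318 253 [0.541 0.114 0.063]
```

View pics/crop0.png

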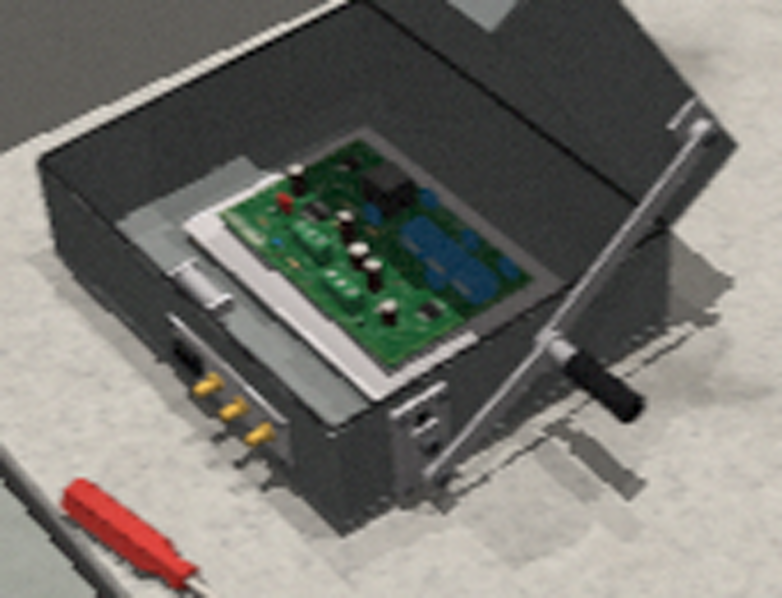

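The crop shows the stay. In scene pixels the lower pin is about (284.6,273.9), the clamp screw (283,265), the knee (309.6,244) and the upper pin (342.8,197.6). Next I'll fit the box frame and cast rays onto the stay plane.

```bash
python3 - <<'E'
from h import *
z=np.load('scene.npz');Cs=(z['K'],z['R'],z['p']);P=cloud(Cs,z['D'])
def reg(p0,p1,ax):
    m=(P[...,2]>0.012)&(P[...,2]<0.062)&(P[...,0]>p0[0])&(P[...,0]<p1[0])&(P[...,1]>p0[1])&(P[...,1]<p1[1]); return P[m]
def fit(q,i):  # line coordinate i as function of other, robust
    j=1-i; w=np.ones(len(q),bool)
    for _ in range(8):
        a=np.polyfit(q[w,j],q[w,i],1); r=q[:,i]-np.polyval(a,q[:,j]); w=abs(r)<max(0.002,1.5*np.median(abs(r[w])))
    return a,w.sum(),r[w].std()
print('front',fit(reg((.40,.17),(.45,.38),0),0))
print('right',fit(reg((.43,.13),(.63,.165),1),1))
z2=np.load('top.npz');Ct=(z2['K'],z2['R'],z2['p'])
def ray(C,u,v):
    K,R,p=C; r=np.linalg.inv(K)@np.array([u,v,1.0]); d=R@np.array([r[0],-r[1],-r[2]]); return p,d
def on_y(C,u,v,a):  # plane y=a0*x+a1
    p,d=ray(C,u,v); t=(a[0]*p[0]+a[1]-p[1])/(d[1]-a[0]*d[0]); return p+t*d
a,_,_=fit(reg((.43,.13),(.63,.165),1),1)
for off in (0.004,0.01,0.016):
    b=(a[0],a[1]-off)
    A,S,Kn,U=[on_y(Cs,*px,b) for px in ((284.6,273.9),(283.5,264.5),(309.6,243.9),(342.8,197.6))]
    print(off,A.round(4),S.round(4),Kn.round(4),U.round(4),'L1',np.linalg.norm(Kn-A).round(4),'L2',np.linalg.norm(U-Kn).round(4))
# knob axis via dark masks: pixel centroid and ends
for n,C,I,b in (('scene',Cs,z['I'],(295,335,236,268)),('top',Ct,z2['I'],(290,322,215,235))):
    m=np.zeros(I.shape[:2],np.uint8); u0,u1,v0,v1=b; m[v0:v1,u0:u1]=(I[v0:v1,u0:u1].max(2)<50)
    PP=cloud(C,(z if n=='scene' else z2)['D']); m[(PP[...,2]<0.045)]=0
    k,l,s,c=cv2.connectedComponentsWithStats(m); i=1+s[1:,4].argmax(); v,u=np.nonzero(l==i)
    print(n,s[i],c[i],cv2.minAreaRect(np.stack([u,v],1).astype(np.float32)))
    np.save(n+'_c.npy',c[i])
# triangulate centroid
p1,d1=ray(Cs,*np.load('scene_c.npy'));p2,d2=ray(Ct,*np.load('top_c.npy'))
d1/=np.linalg.norm(d1);d2/=np.linalg.norm(d2)
t=np.linalg.lstsq(np.stack([d1,-d2],1),p2-p1,rcond=None)[0]; x1=p1+t[0]*d1;x2=p2+t[1]*d2
print('knob',x1.round(4),x2.round(4),((x1+x2)/2).round(4))
E
```

```text
front (array([-0.03311649,  0.43641054]), np.int64(649), np.float64(0.0008430947050808749))
right (array([0.03680954, 0.13901126]), np.int64(749), np.float64(0.000862673823914385))
0.004 [0.4824 0.1528 0.0056] [0.4812 0.1527 0.0362] [0.5523 0.1553 0.0489] [0.6443 0.1587 0.1252] L1 0.0822 L2 0.1196
0.01 [0.4783 0.1466 0.0142] [0.477  0.1466 0.0445] [0.5473 0.1492 0.057 ] [0.6384 0.1525 0.1325] L1 0.0813 L2 0.1183
0.016 [0.4742 0.1405 0.0228] [0.4729 0.1404 0.0527] [0.5424 0.143  0.0652] [0.6324 0.1463 0.1397] L1 0.0804 L2 0.1169
scene [313 246  17  16 114] [320.6754386 253.5      ] ((320.7762451171875, 253.74864196777344), (17.913389205932617, 6.4666595458984375), 41.987213134765625)
top [298 222  17   6  90] [306.  224.5] ((306.0, 224.5), (5.0, 16.0), 90.0)
knob [0.5462 0.1116 0.0597] [0.5462 0.1116 0.0597] [0.5462 0.1116 0.0597]
```

```bash
cat >> h.py <<'E'
from scipy.spatial.transform import Rotation as Ro
YAW=0.036
def Rt(t,yaw=YAW):
    c,s=np.cos(yaw),np.sin(yaw); bx=np.array([c,s,0]);by=np.array([-s,c,0]);z=np.array([0,0,1.])
    return np.stack([np.cos(t)*by+np.sin(t)*z,bx,np.sin(t)*by-np.cos(t)*z],1)
def goal(pos,R,s=None,p0=None,R0=None):
    s=s or bot.read_state(); R0=s['eef_rot'] if R0 is None else R0; p0=s['position'] if p0 is None else p0
    print('shift cm',(R0.T@(np.array(pos)-p0)*100).round(2),'rot',Ro.from_matrix(R0.T@R).as_rotvec().round(3))
E
python3 - <<'E'
from h import *
goal((0.33,0.25,0.25),Rt(0)); goal((0.36,0.08,0.25),Rt(0)); 
E
```

```text
shift cm [-20.31 -21.4   -1.9 ] rot [-1.000e-03  1.000e-03  1.125e+00]
shift cm [-29.83 -35.8   -1.89] rot [-1.000e-03  1.000e-03  1.125e+00]
```

The manual's scale: shifts go in shares of 0.8 m and turns go in shares of pi/2 rad. Converting my numbers, -21.4 cm / 80 = -0.2675, -1.9 cm / 80 = -0.0238, 1.12 rad / 1.5708 = 0.713.

Request:
{"name": "apply_moves", "arguments": {
  "targets": [
    [-0.0313,-0.0338,-0.0238,0,0,0.0891,1],
    [-0.0625,-0.0675,-0.0238,0,0,0.1783,1],
    [-0.095,-0.1,-0.0238,0,0,0.2674,1],
    [-0.1275,-0.1338,-0.0238,0,0,0.3565,1],
    [-0.1588,-0.1675,-0.0238,0,0,0.4456,1],
    [-0.19,-0.2,-0.0238,0,0,0.5348,1],
    [-0.2225,-0.2338,-0.0238,0,0,0.6239,1],
    [-0.2538,-0.2675,-0.0238,0,0,0.713,1]
  ]
}}

```text
t: 0.9
position: [0.3301, 0.2488, 0.2501]
eef_rot: [[-0.035, 0.999, -0.0], [0.999, 0.035, -0.0], [-0.0, -0.0, -1.0]]
force: [0.5, -0.6, 0.6]
opening: 0.0849
grip_force: 0.0
```

```bash
python3 - <<'E'
from h import *
for p in ((0.38,0.09,0.25),(0.545,0.06,0.22)): goal(p,Rt(0.35))
E
```

```text
shift cm [-1.604e+01  4.420e+00  1.000e-02] rot [-0.     0.35  -0.001]
shift cm [-19.62  20.81   3.01] rot [-0.     0.35  -0.001]
```

Scaled: 20.8 cm / 80 = 0.26, -19.6 cm / 80 = -0.245, 0.35 rad / 1.5708 = 0.2228.

Request:
{"name": "apply_moves", "arguments": {
  "targets": [
    [-0.05,0.0125,0,0,0.0573,0,1],
    [-0.1,0.025,0,0,0.1146,0,1],
    [-0.15,0.0375,0,0,0.1719,0,1],
    [-0.2,0.0563,0,0,0.2228,0,1],
    [-0.2188,0.1063,0.0063,0,0.2228,0,1],
    [-0.2313,0.1563,0.0125,0,0.2228,0,1],
    [-0.24,0.21,0.025,0,0.2228,0,1],
    [-0.245,0.26,0.0375,0,0.2228,0,1]
  ]
}}

```text
t: 1.7
position: [0.5382, 0.0621, 0.2221]
eef_rot: [[-0.036, 0.999, -0.013], [0.939, 0.038, 0.342], [0.343, 0.001, -0.94]]
force: [-1.0, 0.6, 1.9]
opening: 0.0853
grip_force: 0.0
```

```bash
python3 - <<'E'
from h import *
C=cam('wrist'); I,D=snapshot('wrist'); s=bot.read_state(); print(s['position'],s['force'])
np.savez('w1.npz',I=I,D=D,K=C[0],R=C[1],p=C[2]); cv2.imwrite('pics/w1.png',I[:,:,::-1])
E
```

```text
[0.54290826 0.0617944  0.21699463] [-1.18688034 -0.72724198 -3.99501827]
```

View pics/w1.png

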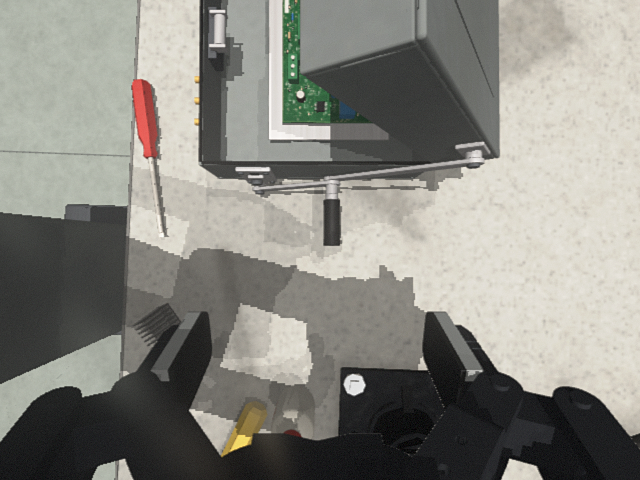

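The wrist view shows the knob at (332,222), the lower pin near (257,188) and the upper pin near (475,158). The path to the knob is clear. I'll take a settled frame and measure from it.

```bash
python3 - <<'E'
from h import *
C=cam('wrist'); I,D=snapshot('wrist'); s=bot.read_state(); print(s['position'],s['force'],s['t'])
z=np.load('w1.npz')
sh=cv2.phaseCorrelate(z['I'][:250,130:].mean(2).astype(np.float32),I[:250,130:].mean(2).astype(np.float32)); print('shift',sh)
P=cloud(C,D); m=np.zeros(I.shape[:2],np.uint8); m[185:260,310:360]=I[185:260,310:360].max(2)<60; m[P[...,2]<0.04]=0
q=P[m>0]; v,u=np.nonzero(m); print(m.sum(),np.median(q,0).round(4),cv2.minAreaRect(np.stack([u,v],1).astype(np.float32)))
a,b=np.polyfit(q[:,1],q[:,0],1); print('slope dx/dy',a, 'ymin/max',q[:,1].min(),q[:,1].max(),'x at mid',a*q[:,1].mean()+b,'ztop',np.percentile(q[:,2],90))
bx=np.array([np.cos(YAW),np.sin(YAW)])
for n,(uu,vv) in dict(A=(257,188),Km=(332,188),U=(475,158),scr=(252,178)).items():
    uu=int(round(uu+sh[0][0]));vv=int(round(vv+sh[0][1])); w=P[vv-5:vv+6,uu-5:uu+6].reshape(-1,3)
    t=np.argsort(w[:,2])[-12:]; print(n,np.median(w[t],0).round(4), P[vv,uu].round(4))
# link segment cloud: points 6..22mm outside right wall
d=0.036*P[...,0]+0.1394-P[...,1]
k=(d>0.006)&(d<0.026)&(P[...,2]>0.01)&(P[...,2]<0.2)&(P[...,0]>.44)&(P[...,0]<.68)
q=P[k]; print('outer pts',k.sum())
for lo in np.arange(.46,.66,.01):
    w=q[(q[:,0]>=lo)&(q[:,0]<lo+.01)]
    if len(w): print(lo.round(3),len(w),w.mean(0).round(4),'ztop',w[:,2].max().round(4))
E
```

```text
[0.53938457 0.06278404 0.21781388] [-0.29923553  0.21680235 -0.56714767] 1.8
shift ((-4.881451146462837, -1.5219859116974277), 0.6717626913189888)
358 [0.5455 0.1127 0.0668] ((327.5, 221.5), (45.0, 15.0), 90.0)
slope dx/dy -0.029712699959328025 ymin/max 0.09151948535435427 0.13059004541605967 x at mid 0.5480226263228029 ztop 0.06836178330351968
A [0.479  0.1458 0.0456] [0.4773 0.1441 0.0323]
Km [0.5464 0.145  0.0684] [0.547  0.1412 0.0668]
U [0.6402 0.1528 0.1371] [0.6389 0.1533 0.1366]
scr [0.4769 0.1527 0.0596] [0.4759 0.15   0.051 ]
outer pts 2030
0.47 131 [0.4763 0.1452 0.0373] ztop 0.0513
0.48 132 [0.4834 0.1456 0.0353] ztop 0.0511
0.49 56 [0.4949 0.1433 0.0382] ztop 0.0448
0.5 62 [0.5051 0.1436 0.0438] ztop 0.05
0.51 62 [0.5154 0.144  0.0495] ztop 0.0558
0.52 64 [0.5253 0.1444 0.055 ] ztop 0.0616
0.53 68 [0.5353 0.1449 0.0604] ztop 0.0665
0.54 232 [0.5454 0.1425 0.0666] ztop 0.0733
0.55 126 [0.5537 0.1461 0.0694] ztop 0.0793
0.56 90 [0.565  0.1493 0.0796] ztop 0.0878
0.57 93 [0.575  0.1497 0.087 ] ztop 0.095
0.58 104 [0.5851 0.1501 0.0939] ztop 0.1025
0.59 109 [0.5951 0.1504 0.1013] ztop 0.1088
0.6 119 [0.6051 0.1508 0.1085] ztop 0.117
0.61 127 [0.6151 0.1512 0.1157] ztop 0.123
0.62 139 [0.625  0.1515 0.1228] ztop 0.1306
0.63 203 [0.6357 0.1521 0.1306] ztop 0.1372
0.64 113 [0.643  0.1521 0.1341] ztop 0.138
```

Request:
{"name": "apply_moves", "arguments": {
  "targets": [
    [0,0,0,0,0,0,1],
    [0,0,0,0,0,0,1],
    [0,0,0,0,0,0,1],
    [0,0,0,0,0,0,1],
    [0,0,0,0,0,0,1]
  ]
}}

```text
t: 2.3
position: [0.5358, 0.0642, 0.2233]
eef_rot: [[-0.039, 0.999, -0.013], [0.939, 0.041, 0.342], [0.342, 0.001, -0.94]]
force: [-0.3, 0.2, 0.2]
opening: 0.0849
grip_force: 0.0
```

```bash
python3 - <<'E'
from h import *
for i in range(2): s=bot.read_state(); print(s['position'],s['force'],s['t'])
goal((.5468,.1134,.043),Rt(.35)); goal((.5468,.09,.107),Rt(.35))
E
```

```text
[0.53583812 0.06421928 0.22329595] [-0.33722818  0.15898879  0.24476815] 2.3
[0.53583812 0.06421928 0.22329595] [-0.33722818  0.15898879  0.24476815] 2.3
shift cm [-1.6   1.27 18.61] rot [-0.001  0.     0.005]
shift cm [-1.61  1.19 11.79] rot [-0.001  0.     0.005]
```

Scaled: 11.8 cm / 80 = 0.1475, -1.6 cm / 80 = -0.02.

Request:
{"name": "apply_moves", "arguments": {
  "targets": [
    [-0.0063,0.005,0.0313,0,0,0,1],
    [-0.0125,0.01,0.0625,0,0,0,1],
    [-0.02,0.015,0.1,0,0,0,1],
    [-0.02,0.015,0.1375,0,0,0,0.8],
    [-0.02,0.015,0.1475,0,0,0,0.7],
    [-0.02,0.015,0.1475,0,0,0,0.6],
    [-0.02,0.015,0.1475,0,0,0,0.6]
  ]
}}

```text
t: 3.0
position: [0.5477, 0.0897, 0.1077]
eef_rot: [[-0.039, 0.999, -0.012], [0.939, 0.041, 0.342], [0.342, 0.002, -0.94]]
force: [0.6, 1.0, 1.5]
opening: 0.051
grip_force: 0.0
```

```bash
python3 - <<'E'
from h import *
C=cam('wrist'); s=bot.read_state(); I,D=snapshot('wrist'); print(s['position'],s['opening'],s['force'])
np.savez('w2.npz',I=I,D=D,K=C[0],R=C[1],p=C[2]); cv2.imwrite('pics/w2.png',I[:,:,::-1])
P=cloud(C,D); m=((I.max(2)<60)&(P[...,2]>.05)&(P[...,2]<.08)&(abs(P[...,0]-.546)<.02)&(abs(P[...,1]-.11)<.025)).astype(np.uint8)
q=P[m>0]; v,u=np.nonzero(m); print(m.sum(),np.median(q,0).round(4),q[:,1].min(),q[:,1].max(),np.percentile(q[:,0],[2,50,98]),np.percentile(q[:,2],[50,95,99]),u.mean(),v.mean())
goal((.5468,.1134,.043),Rt(.35))
E
```

```text
[0.5476993  0.08971229 0.10769695] 0.0509873034932689 [0.58924751 1.04766027 1.5382917 ]
665 [0.5454 0.1073 0.0665] 0.0916598876454664 0.13094924666654606 [0.54166537 0.54539841 0.55492555] [0.06647511 0.06849595 0.0691514 ] 320.2751879699248 263.29774436090224
shift cm [ 0.02 -0.02  6.91] rot [0.    0.001 0.005]
```

View pics/w2.png

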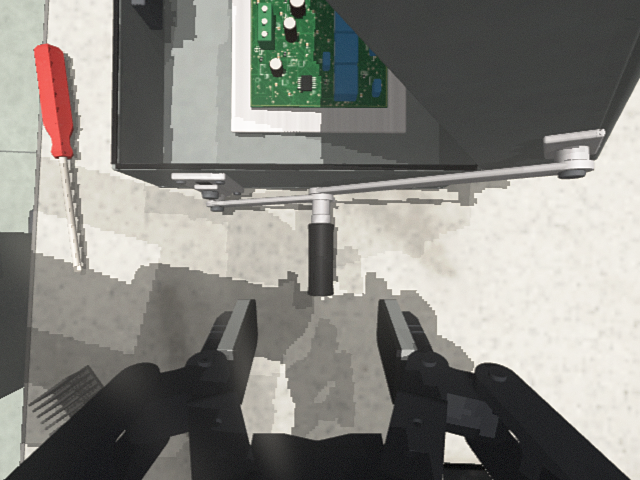

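Wrist view: the knob lies at about (320,262), between the pads (inner edges at about 256 and 378). I'll check the centring in tool coordinates.

```bash
python3 - <<'E'
from h import *
z=np.load('w2.npz');I,D=z['I'],z['D']; T=np.array(camera_info('wrist')['T_tool_cam']); print(T.round(4).tolist())
P=cloud((z['K'],T[:3,:3],T[:3,3]),D)
for r in (310,325,340): 
    row=P[r]; ok=(row[:,2]<0.02)&(row[:,2]>-.06); y=row[ok,1]; u=np.nonzero(ok)[0]
    L=u[u<317].max() if (u<317).any() else None; Rr=u[u>317].min(); print(r,L,P[r,L].round(4),Rr,P[r,Rr].round(4))
m=(I.max(2)<60)&(P[...,2]>.03)&(P[...,2]<.06); m[:, :290]=0;m[:,350:]=0;m[:225]=0;m[298:]=0
v,u=np.nonzero(m)
for r in range(230,295,12):
    c=np.nonzero(m[r])[0]; zz=np.median(P[r,c,2])+.004; K=z['K']
    for nm,uc in (('mid',(c.min()+c.max())/2),):
        d=np.median(D[r,c])+.004; x=(uc-K[0,2])/K[0,0]*d; y=(r-K[1,2])/K[1,1]*d; print(r,c.min(),c.max(),(T[:3,:3]@[x,-y,-d]+T[:3,3]).round(4))
E
```

```text
[[-0.0009, 0.9453, 0.3263, 0.0844], [1.0, 0.0005, 0.0014, -0.0005], [0.0012, 0.3263, -0.9453, -0.144], [0.0, 0.0, 0.0, 1.0]]
310 255 [ 0.0051 -0.0264 -0.0065] 378 [ 0.0047  0.0249 -0.006 ]
325 256 [-0.0028 -0.0266 -0.0055] 377 [-0.0024  0.0249 -0.0061]
340 256 [-0.0084 -0.0265 -0.0083] 377 [-0.0079  0.0247 -0.009 ]
230 309 332 [0.0201 0.0014 0.0555]
242 310 332 [0.0134 0.0016 0.054 ]
254 310 332 [0.0074 0.0016 0.0509]
266 310 332 [0.0009 0.0016 0.0491]
278 309 332 [-0.0051  0.0013  0.0462]
290 309 332 [-0.0112  0.0013  0.0435]
```

Scaled: 6.8 cm / 80 = 0.085, 0.24 cm / 80 = 0.003.

Request:
{"name": "apply_moves", "arguments": {
  "targets": [
    [0,0.0015,0.0188,0,0,0,0.6],
    [0,0.003,0.0375,0,0,0,0.6],
    [0,0.003,0.0563,0,0,0,0.5],
    [0,0.003,0.075,0,0,0,0.4],
    [0,0.003,0.085,0,0,0,0.35],
    [0,0.003,0.085,0,0,0,0.3],
    [0,0.003,0.085,0,0,0,0.28],
    [0,0.003,0.085,0,0,0,0.28]
  ]
}}

```text
t: 3.85
position: [0.549, 0.1132, 0.0429]
eef_rot: [[-0.039, 0.999, -0.013], [0.939, 0.041, 0.342], [0.343, 0.001, -0.939]]
force: [0.7, 0.4, 0.3]
opening: 0.0238
grip_force: 0.0
```

```bash
python3 - <<'E'
from h import *
C=cam('wrist'); s=bot.read_state(); I,D=snapshot('wrist'); print(s['position'],s['opening'],s['force'],s['t'])
z=np.load('w2.npz');K=z['K']
T=np.array(camera_info('wrist')['T_tool_cam']); P=cloud((K,T[:3,:3],T[:3,3]),D)
cv2.imwrite('pics/w3.png',I[180:480,150:490,::-1])
np.savez('w3.npz',I=I,D=D)
E
```

```text
[0.54896484 0.1132311  0.04288876] 0.023756652528143515 [0.67085728 0.38056333 0.31512983] 3.85
```

View pics/w3.png

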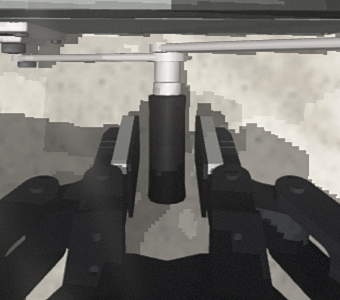

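The knob is centred between the pads: its centre is at column 168 of the crop and the pad middle at about 167. I'll close gently.

Request:
{"name": "apply_moves", "arguments": {
  "targets": [
    [0,0,0,0,0,0,0.22],
    [0,0,0,0,0,0,0.19],
    [0,0,0,0,0,0,0.18],
    [0,0,0,0,0,0,0.18]
  ]
}}

```text
t: 4.3
position: [0.5486, 0.1133, 0.0424]
eef_rot: [[-0.038, 0.999, -0.014], [0.939, 0.041, 0.342], [0.343, 0.0, -0.939]]
force: [0.4, 0.3, 0.2]
opening: 0.015
grip_force: 0.0
```

Request:
{"name": "apply_moves", "arguments": {
  "targets": [
    [0,0,0,0,0,0,0.17],
    [0,0,0,0,0,0,0.16],
    [0,0,0,0,0,0,0.16]
  ]
}}

```text
t: 4.6
position: [0.5487, 0.1134, 0.0424]
eef_rot: [[-0.039, 0.999, -0.014], [0.939, 0.041, 0.343], [0.343, 0.0, -0.939]]
force: [1.7, 0.2, 0.6]
opening: 0.0139
grip_force: 0.9
```

Request:
{"name": "apply_moves", "arguments": {
  "targets": [
    [0,0,0,0,0,0,0.15],
    [0,0,0,0,0,0,0.14],
    [0,0,0,0,0,0,0.14]
  ]
}}

```text
t: 4.9
position: [0.5487, 0.1133, 0.0424]
eef_rot: [[-0.039, 0.999, -0.014], [0.939, 0.041, 0.343], [0.343, 0.0, -0.939]]
force: [2.7, -0.9, -0.1]
opening: 0.0125
grip_force: 30.2
```

```bash
cat >> h.py <<'E'
def arc(th0,r=78.,c=.939,s=.343,step=2):
    for a in np.arange(0,78,step):
        f=a/r; dx=r*(np.cos(th0+f)-np.cos(th0)); dz=r*(np.sin(th0+f)-np.sin(th0))
        print(a,'dx %.1f dz %.1f  tool cm [%.2f %.2f %.2f]'%(dx,dz,s*dz/10,dx/10,-c*dz/10))
E
python3 - <<'E'
from h import *
for f in ('w2.npz','scene.npz'):
    z=np.load(f);P=cloud((z['K'],z['R'],z['p']),z['D']); d=0.036*P[...,0]+0.1394-P[...,1]
    for lo,hi in ((.492,.537),(.562,.63)):
        k=(d>0.004)&(d<0.026)&(P[...,0]>lo)&(P[...,0]<hi)&(P[...,2]>.02)&(P[...,2]<.14); q=P[k]; w=np.ones(len(q),bool)
        for _ in range(5):
            if w.sum()<10: break
            a=np.polyfit(q[w,0],q[w,2],1); r=q[:,2]-np.polyval(a,q[:,0]); w=abs(r)<.006
        print(f,lo,w.sum(),np.degrees(np.arctan(a[0])).round(1), q[w].mean(0).round(4))
z=np.load('w2.npz');P=cloud((z['K'],z['R'],z['p']),z['D'])
print('A area',P[203,215].round(4),P[205,222].round(4),P[200,208].round(4),'knee',P[192,320].round(4))
arc(np.radians(30.5))
E
```

```text
w2.npz 0.492 434 28.4 [0.5156 0.1444 0.0519]
w2.npz 0.562 1588 35.5 [0.601  0.151  0.1081]
scene.npz 0.492 79 29.8 [0.5142 0.1432 0.046 ]
scene.npz 0.562 120 36.8 [0.596  0.1498 0.1002]
A area [0.4799 0.1432 0.0339] [0.4842 0.1422 0.0331] [0.4658 0.1483 0.0018] knee [0.5464 0.148  0.0688]
0 dx 0.0 dz 0.0  tool cm [0.00 0.00 -0.00]
2 dx -1.0 dz 1.7  tool cm [0.06 -0.10 -0.16]
4 dx -2.1 dz 3.4  tool cm [0.12 -0.21 -0.32]
6 dx -3.2 dz 5.0  tool cm [0.17 -0.32 -0.47]
8 dx -4.4 dz 6.7  tool cm [0.23 -0.44 -0.63]
10 dx -5.6 dz 8.3  tool cm [0.28 -0.56 -0.78]
12 dx -6.9 dz 9.8  tool cm [0.34 -0.69 -0.92]
14 dx -8.1 dz 11.4  tool cm [0.39 -0.81 -1.07]
16 dx -9.5 dz 12.9  tool cm [0.44 -0.95 -1.21]
18 dx -10.8 dz 14.3  tool cm [0.49 -1.08 -1.34]
20 dx -12.2 dz 15.8  tool cm [0.54 -1.22 -1.48]
22 dx -13.7 dz 17.1  tool cm [0.59 -1.37 -1.61]
24 dx -15.1 dz 18.5  tool cm [0.63 -1.51 -1.74]
26 dx -16.7 dz 19.8  tool cm [0.68 -1.67 -1.86]
28 dx -18.2 dz 21.1  tool cm [0.72 -1.82 -1.98]
30 dx -19.8 dz 22.3  tool cm [0.77 -1.98 -2.10]
32 dx -21.4 dz 23.5  tool cm [0.81 -2.14 -2.21]
34 dx -23.0 dz 24
[... 338 characters left out ...]
  tool cm [1.08 -3.52 -2.96]
50 dx -37.0 dz 32.3  tool cm [1.11 -3.70 -3.04]
52 dx -38.9 dz 33.1  tool cm [1.13 -3.89 -3.11]
54 dx -40.7 dz 33.8  tool cm [1.16 -4.07 -3.17]
56 dx -42.6 dz 34.4  tool cm [1.18 -4.26 -3.23]
58 dx -44.5 dz 35.0  tool cm [1.20 -4.45 -3.29]
60 dx -46.5 dz 35.6  tool cm [1.22 -4.65 -3.34]
62 dx -48.4 dz 36.1  tool cm [1.24 -4.84 -3.39]
64 dx -50.3 dz 36.6  tool cm [1.25 -5.03 -3.43]
66 dx -52.3 dz 37.0  tool cm [1.27 -5.23 -3.47]
68 dx -54.3 dz 37.3  tool cm [1.28 -5.43 -3.51]
70 dx -56.2 dz 37.6  tool cm [1.29 -5.62 -3.53]
72 dx -58.2 dz 37.9  tool cm [1.30 -5.82 -3.56]
74 dx -60.2 dz 38.1  tool cm [1.31 -6.02 -3.58]
76 dx -62.2 dz 38.3  tool cm [1.31 -6.22 -3.59]
```

Scaled: -0.16 cm / 80 = -0.002, -0.08 cm / 80 = -0.001.

Request:
{"name": "apply_moves", "arguments": {
  "targets": [
    [0.0004,-0.0006,-0.001,0,0,0,0.14],
    [0.0008,-0.0013,-0.002,0,0,0,0.14],
    [0.0008,-0.0013,-0.002,0,0,0,0.14]
  ]
}}

```text
t: 5.2
position: [0.5477, 0.1133, 0.0442]
eef_rot: [[-0.039, 0.999, -0.014], [0.939, 0.041, 0.342], [0.343, 0.0, -0.939]]
force: [3.4, -1.5, -0.7]
opening: 0.0128
grip_force: 30.2
```

Scaled: -0.32 cm / 80 = -0.004, -0.24 cm / 80 = -0.003.

Request:
{"name": "apply_moves", "arguments": {
  "targets": [
    [0.0004,-0.0005,-0.001,0,0,0,0.14],
    [0.0008,-0.0011,-0.002,0,0,0,0.14],
    [0.0011,-0.0018,-0.003,0,0,0,0.14],
    [0.0015,-0.0024,-0.004,0,0,0,0.14],
    [0.0015,-0.0024,-0.004,0,0,0,0.14]
  ]
}}

```text
t: 5.7
position: [0.5456, 0.1132, 0.0475]
eef_rot: [[-0.039, 0.999, -0.014], [0.939, 0.041, 0.342], [0.343, -0.0, -0.939]]
force: [3.2, -2.7, 0.5]
opening: 0.0124
grip_force: 30.3
```

Scaled: -0.32 cm / 80 = -0.004, -0.21 cm / 80 = -0.0026.

Request:
{"name": "apply_moves", "arguments": {
  "targets": [
    [0.0003,-0.0006,-0.001,0,0,0,0.14],
    [0.0006,-0.0013,-0.002,0,0,0,0.14],
    [0.0009,-0.0019,-0.003,0,0,0,0.14],
    [0.0013,-0.0026,-0.004,0,0,0,0.14],
    [0.0013,-0.0026,-0.004,0,0,0,0.14]
  ]
}}

```text
t: 6.2
position: [0.5434, 0.1131, 0.0509]
eef_rot: [[-0.039, 0.999, -0.014], [0.939, 0.041, 0.343], [0.343, -0.0, -0.939]]
force: [2.8, 0.3, 0.1]
opening: 0.0127
grip_force: 30.2
```

Scaled: -0.58 cm / 80 = -0.0073, 0.17 cm / 80 = 0.0021.

Request:
{"name": "apply_moves", "arguments": {
  "targets": [
    [0.0005,-0.001,-0.0013,0,0,0,0.14],
    [0.0009,-0.002,-0.0025,0,0,0,0.14],
    [0.0013,-0.003,-0.0038,0,0,0,0.14],
    [0.0018,-0.004,-0.0049,0,0,0,0.14],
    [0.0021,-0.0051,-0.0061,0,0,0,0.14],
    [0.0025,-0.0063,-0.0073,0,0,0,0.14],
    [0.0025,-0.0063,-0.0073,0,0,0,0.14]
  ]
}}

```text
t: 6.9
position: [0.5384, 0.1129, 0.057]
eef_rot: [[-0.039, 0.999, -0.014], [0.939, 0.041, 0.343], [0.343, -0.0, -0.939]]
force: [1.5, 2.9, 0.3]
opening: 0.0127
grip_force: 30.1
```

Scaled: -0.74 cm / 80 = -0.0093, 0.25 cm / 80 = 0.0031.

Request:
{"name": "apply_moves", "arguments": {
  "targets": [
    [0.0005,-0.0013,-0.0013,0,0,0,0.14],
    [0.001,-0.0025,-0.0024,0,0,0,0.14],
    [0.0014,-0.0038,-0.0036,0,0,0,0.14],
    [0.0019,-0.0051,-0.0048,0,0,0,0.14],
    [0.0023,-0.0065,-0.0059,0,0,0,0.14],
    [0.0026,-0.0079,-0.0069,0,0,0,0.14],
    [0.0031,-0.0093,-0.0079,0,0,0,0.14],
    [0.0031,-0.0093,-0.0079,0,0,0,0.14]
  ]
}}

```text
t: 7.7
position: [0.5312, 0.1125, 0.0639]
eef_rot: [[-0.039, 0.999, -0.014], [0.939, 0.041, 0.342], [0.343, 0.0, -0.939]]
force: [2.6, 2.2, 2.3]
opening: 0.0127
grip_force: 30.4
```

Scaled: -0.79 cm / 80 = -0.0099, -0.58 cm / 80 = -0.0073.

Request:
{"name": "apply_moves", "arguments": {
  "targets": [
    [0.0006,-0.0011,-0.0014,0,0,0,0.14],
    [0.0011,-0.0025,-0.0025,0,0,0,0.14],
    [0.0015,-0.0039,-0.0035,0,0,0,0.14],
    [0.0019,-0.0054,-0.0045,0,0,0,0.14],
    [0.0023,-0.0069,-0.0055,0,0,0,0.14],
    [0.0026,-0.0084,-0.0064,0,0,0,0.14],
    [0.0029,-0.0099,-0.0073,0,0,0,0.14],
    [0.0029,-0.0099,-0.0073,0,0,0,0.14]
  ]
}}

```text
t: 8.5
position: [0.5232, 0.1123, 0.0701]
eef_rot: [[-0.039, 0.999, -0.014], [0.939, 0.041, 0.342], [0.343, -0.0, -0.939]]
force: [-0.0, -2.9, 4.1]
opening: 0.0128
grip_force: 30.6
```

Scaled: -0.85 cm / 80 = -0.0106, -0.48 cm / 80 = -0.006.

Request:
{"name": "apply_moves", "arguments": {
  "targets": [
    [0.0005,-0.0011,-0.0014,0,0,0,0.14],
    [0.0009,-0.0025,-0.0023,0,0,0,0.14],
    [0.0011,-0.004,-0.0031,0,0,0,0.14],
    [0.0015,-0.0056,-0.004,0,0,0,0.14],
    [0.0018,-0.0073,-0.0048,0,0,0,0.14],
    [0.002,-0.0089,-0.0054,0,0,0,0.14],
    [0.0021,-0.0106,-0.006,0,0,0,0.14],
    [0.0021,-0.0106,-0.006,0,0,0,0.14]
  ]
}}

```text
t: 9.3
position: [0.5146, 0.1121, 0.0751]
eef_rot: [[-0.039, 0.999, -0.014], [0.939, 0.041, 0.343], [0.343, -0.0, -0.939]]
force: [-2.4, -1.7, 1.1]
opening: 0.0126
grip_force: 30.4
```

```bash
python3 - <<'E'
from h import *
I,D=snapshot('scene'); cv2.imwrite('pics/s2.png',cv2.resize(I[90:300,190:400,::-1],None,fx=2.8,fy=2.8)); print(bot.read_state()['force'])
E
```

```text
[-1.91217582 -2.77549289  1.27688078]
```

View pics/s2.png

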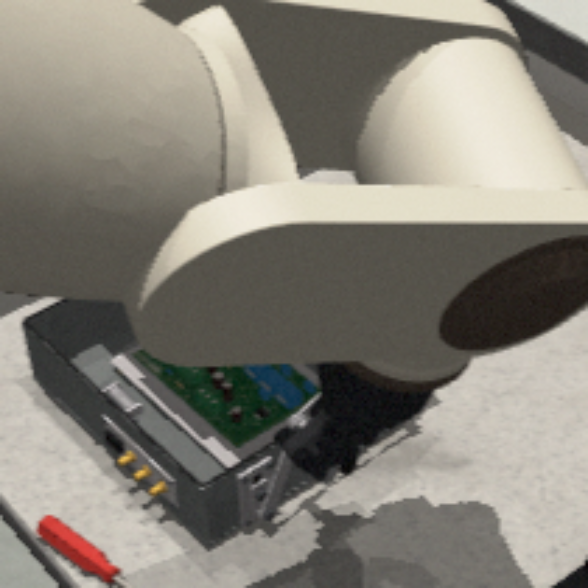

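The arm now hides the stay in this view, with only the box front still visible. Forces are small, so I'll keep following the arc.

Scaled: -0.93 cm / 80 = -0.0116, -0.8 cm / 80 = -0.01.

Request:
{"name": "apply_moves", "arguments": {
  "targets": [
    [0.0003,-0.0016,-0.0008,0,0,0,0.14],
    [0.0005,-0.0033,-0.0014,0,0,0,0.14],
    [0.0008,-0.0049,-0.002,0,0,0,0.14],
    [0.0009,-0.0065,-0.0026,0,0,0,0.14],
    [0.0011,-0.0083,-0.0033,0,0,0,0.14],
    [0.0013,-0.01,-0.0039,0,0,0,0.14],
    [0.0014,-0.0116,-0.0044,0,0,0,0.14],
    [0.0014,-0.0116,-0.0044,0,0,0,0.14]
  ]
}}

```text
t: 10.15
position: [0.5053, 0.1115, 0.0788]
eef_rot: [[-0.039, 0.999, -0.014], [0.939, 0.041, 0.343], [0.343, -0.0, -0.939]]
force: [-4.2, -1.8, 3.0]
opening: 0.0128
grip_force: 30.5
```

Scaled: -0.97 cm / 80 = -0.0121, 0.05 cm / 80 = 0.0006.

Request:
{"name": "apply_moves", "arguments": {
  "targets": [
    [0.0003,-0.0016,-0.0008,0,0,0,0.14],
    [0.0004,-0.0034,-0.0013,0,0,0,0.14],
    [0.0005,-0.0051,-0.0018,0,0,0,0.14],
    [0.0006,-0.0069,-0.0021,0,0,0,0.14],
    [0.0008,-0.0086,-0.0025,0,0,0,0.14],
    [0.0009,-0.0104,-0.0029,0,0,0,0.14],
    [0.001,-0.0121,-0.0031,0,0,0,0.14],
    [0.001,-0.0121,-0.0031,0,0,0,0.14]
  ]
}}

```text
t: 10.95
position: [0.4955, 0.111, 0.0813]
eef_rot: [[-0.039, 0.999, -0.015], [0.939, 0.041, 0.342], [0.343, -0.001, -0.939]]
force: [-6.3, 0.1, 2.3]
opening: 0.0128
grip_force: 30.5
```

```bash
python3 - <<'E'
from h import *
I,D=snapshot('top'); z=np.load('top.npz'); P=cloud((z['K'],z['R'],z['p']),D)
m=(P[...,2]>.1)&(P[...,2]<.3)&(P[...,1]>.2)&(P[...,1]<.38)&(P[...,0]>.4)&(P[...,0]<.66); q=P[m]
for lo in np.arange(.40,.66,.03):
    w=q[(q[:,0]>=lo)&(q[:,0]<lo+.03)]; 
    if len(w): print(lo.round(2),len(w),np.median(w[:,2]).round(4))
print(bot.read_state()['force'])
E
```

```text
0.43 1354 0.164
0.46 1619 0.1889
0.49 1502 0.1774
0.52 1425 0.164
0.55 1357 0.1511
0.58 1291 0.1383
0.61 1216 0.1242
0.64 240 0.1166
[-6.10377969 -0.25204831  3.06364981]
```

Scaled: -0.6 cm / 80 = -0.0075, 0.03 cm / 80 = 0.0004.

Request:
{"name": "apply_moves", "arguments": {
  "targets": [
    [0.0001,-0.0013,-0.0003,0,0,0,0.14],
    [0.0001,-0.0025,-0.0005,0,0,0,0.14],
    [0.0003,-0.0038,-0.0008,0,0,0,0.14],
    [0.0003,-0.005,-0.0009,0,0,0,0.14],
    [0.0004,-0.0063,-0.001,0,0,0,0.14],
    [0.0004,-0.0075,-0.0013,0,0,0,0.14],
    [0.0004,-0.0075,-0.0013,0,0,0,0.14]
  ]
}}

```text
t: 11.7
position: [0.4894, 0.1107, 0.0822]
eef_rot: [[-0.038, 0.999, -0.015], [0.939, 0.041, 0.342], [0.343, -0.001, -0.939]]
force: [-6.5, 0.1, 1.5]
opening: 0.0125
grip_force: 30.4
```

```bash
cat >> h.py <<'E'
def lid():
    I,D=snapshot('top'); z=np.load('top.npz'); P=cloud((z['K'],z['R'],z['p']),D)
    m=(P[...,2]>.1)&(P[...,2]<.3)&(P[...,1]>.2)&(P[...,1]<.38)&(P[...,0]>.47)&(P[...,0]<.62); q=P[m]
    a=np.polyfit(q[:,0],q[:,2],1); print('lid',.995-np.arctan(-a[0]),'z at .445',np.polyval(a,.445), 't',bot.read_state()['t'],bot.read_state()['force'].round(1))
E
python3 -c "from h import *; lid()"
```

```text
lid 0.6909356572048508 z at .445 0.17902839227759337 t 11.75 [-7.2  0.1  1.4]
```

Request:
{"name": "apply_moves", "arguments": {
  "targets": [
    [0,-0.0015,-0.0003,0,0,0,0.14],
    [0.0001,-0.003,-0.0004,0,0,0,0.14],
    [0.0001,-0.0045,-0.0005,0,0,0,0.14],
    [0.0003,-0.0059,-0.0005,0,0,0,0.14],
    [0.0003,-0.0073,-0.0006,0,0,0,0.14],
    [0.0003,-0.0086,-0.0008,0,0,0,0.14],
    [0.0003,-0.0099,-0.0008,0,0,0,0.14],
    [0.0003,-0.0099,-0.0008,0,0,0,0.14]
  ]
}}

```text
t: 12.55
position: [0.4811, 0.1104, 0.0827]
eef_rot: [[-0.038, 0.999, -0.016], [0.939, 0.041, 0.342], [0.343, -0.002, -0.939]]
force: [-9.5, -1.8, 1.7]
opening: 0.0129
grip_force: 30.5
```

```bash
python3 -c "from h import *; lid()"
```

```text
lid 0.8479884883017803 z at .445 0.14678041995240304 t 12.6 [-10.3  -1.    1.3]
```

Request:
{"name": "apply_moves", "arguments": {
  "targets": [
    [0,-0.0013,0,0,0,0,0.14],
    [0,-0.0025,0,0,0,0,0.14],
    [0,-0.0038,0,0,0,0,0.14],
    [0,-0.0038,0,0,0,0,0.14]
  ]
}}

```text
t: 13.0
position: [0.478, 0.1102, 0.0827]
eef_rot: [[-0.038, 0.999, -0.016], [0.939, 0.042, 0.342], [0.343, -0.002, -0.939]]
force: [-11.1, -2.2, 1.8]
opening: 0.0126
grip_force: 30.6
```

```bash
python3 -c "from h import *; lid()"
```

```text
lid 0.9163042769105649 z at .445 0.1337747330390563 t 13.05 [-11.1  -2.2   2. ]
```

Scaled: -0.14 cm / 80 = -0.0018, -0.07 cm / 80 = -0.0009.

Request:
{"name": "apply_moves", "arguments": {
  "targets": [
    [0,-0.0009,0,0,0,0,0.14],
    [0,-0.0018,0.0001,0,0,0,0.14],
    [0,-0.0018,0.0001,0,0,0,0.14]
  ]
}}

```text
t: 13.35
position: [0.4767, 0.1102, 0.0826]
eef_rot: [[-0.038, 0.999, -0.016], [0.939, 0.041, 0.342], [0.343, -0.002, -0.939]]
force: [-10.7, -1.8, 1.4]
opening: 0.0128
grip_force: 30.6
```

```bash
python3 -c "from h import *; lid()"
```

```text
lid 0.9435807422925274 z at .445 0.12870318112038334 t 13.4 [-10.2  -2.1   2.3]
```

Scaled: -0.07 cm / 80 = -0.0009, -0.04 cm / 80 = -0.0005.

Request:
{"name": "apply_moves", "arguments": {
  "targets": [
    [0,-0.0005,0,0,0,0,0.14],
    [0,-0.0009,0,0,0,0,0.14],
    [0,-0.0009,0,0,0,0,0.14]
  ]
}}

```text
t: 13.7
position: [0.4765, 0.1102, 0.0827]
eef_rot: [[-0.038, 0.999, -0.015], [0.939, 0.041, 0.343], [0.343, -0.001, -0.939]]
force: [-5.3, 1.0, 0.0]
opening: 0.0127
grip_force: 30.2
```

```bash
python3 -c "from h import *; lid()"
```

```text
lid 0.9443330815247296 z at .445 0.1286346473739226 t 13.75 [-5.3  0.3  0.1]
```

Scaled: -0.06 cm / 80 = -0.0008, -0.03 cm / 80 = -0.0004.

Request:
{"name": "apply_moves", "arguments": {
  "targets": [
    [0,-0.0004,0,0,0,0,0.14],
    [0,-0.0008,0,0,0,0,0.14],
    [0,-0.0008,0,0,0,0,0.14]
  ]
}}

```text
t: 14.05
position: [0.4763, 0.1102, 0.0828]
eef_rot: [[-0.038, 0.999, -0.014], [0.939, 0.041, 0.343], [0.343, 0.0, -0.939]]
force: [-1.0, 3.0, -3.7]
opening: 0.0125
grip_force: 30.0
```

Request:
{"name": "apply_moves", "arguments": {
  "targets": [
    [0,0,0,0,0,0,0.18],
    [0,0,0,0,0,0,0.25],
    [0,0,0,0,0,0,0.4],
    [0,0,0,0,0,0,0.5],
    [0,0,-0.0125,0,0,0,0.5],
    [0,0,-0.0375,0,0,0,0.5],
    [0,0,-0.075,0,0,0,0.4],
    [0,0,-0.125,0,0,0,0.2]
  ]
}}

```text
t: 14.85
position: [0.477, 0.0756, 0.1777]
eef_rot: [[-0.038, 0.999, -0.016], [0.939, 0.041, 0.343], [0.343, -0.002, -0.939]]
force: [1.6, -1.0, 0.2]
opening: 0.0211
grip_force: 0.0
```

```bash
python3 - <<'E'
from h import *
lid()
s=bot.read_state(); print(s['position'])
# box centre-line: front wall mid, and lid top front edge
yaw=YAW; bx=np.array([np.cos(yaw),np.sin(yaw)]);by=np.array([-bx[1],bx[0]])
z=np.load('top.npz');I,D=snapshot('top');P=cloud((z['K'],z['R'],z['p']),D)
q=P[(P[...,2]>.11)&(P[...,2]<.14)&(P[...,1]>.14)&(P[...,1]<.42)&(P[...,0]>.4)&(P[...,0]<.65)]
a=q[:,:2]@bx;b=q[:,:2]@by; print('bx range',np.percentile(a,[0.5,1,99]),'by',np.percentile(b,[.5,1,99,99.5]))
ymid=(np.percentile(b,1)+np.percentile(b,99))/2; xf=np.percentile(a,.5)+.012
p=bx*xf+by*ymid; print('lid_front',p, 'z',np.median(q[(abs(a-xf)<.004)][:,2]))
goal((p[0],p[1],.25),Rt(0)); goal((p[0],p[1],.16),Rt(0))
E
```

```text
lid 0.9429684057275481 z at .445 0.12872564372084808 t 14.9 [ 0.8 -1.   8.7]
[0.47923787 0.07376145 0.18420801]
bx range [0.43893842 0.43940087 0.63647705] by [0.13112303 0.13937823 0.37673755 0.37799465]
lid_front [0.44135817 0.27412096] z 0.1277921954892729
shift cm [21.24 -2.97  0.43] rot [ 0.006 -0.348  0.005]
shift cm [18.17 -3.03  8.89] rot [ 0.006 -0.348  0.005]
```

Scaled: 20.5 cm / 80 = 0.2563, 19 cm / 80 = 0.2375, -0.35 rad / 1.5708 = -0.2228.

Request:
{"name": "apply_moves", "arguments": {
  "targets": [
    [0.0063,0,-0.025,0,0,0,0.1],
    [0.0375,-0.0063,-0.0375,0,-0.0318,0,0],
    [0.075,-0.0113,-0.0375,0,-0.0637,0,0],
    [0.1188,-0.0175,-0.025,0,-0.1019,0,0],
    [0.1625,-0.0238,-0.0188,0,-0.1401,0,0],
    [0.2,-0.0288,-0.0063,0,-0.1783,0,0],
    [0.2375,-0.0325,0.0063,0,-0.2165,0,0],
    [0.2563,-0.0338,0.025,0,-0.2228,0,0]
  ]
}}

```text
t: 15.75
position: [0.442, 0.2768, 0.2296]
eef_rot: [[-0.043, 0.999, 0.002], [0.999, 0.043, -0.001], [-0.001, 0.002, -1.0]]
force: [0.4, 0.1, -0.5]
opening: 0.0002
grip_force: 0.0
```

Request:
{"name": "apply_moves", "arguments": {
  "targets": [
    [0,0,0,0,0,0,0],
    [0,0,0,0,0,0,0],
    [0,0,0,0,0,0,0],
    [0,0,0,0,0,0,0]
  ]
}}

```text
t: 16.15
position: [0.4429, 0.2731, 0.2287]
eef_rot: [[-0.039, 0.999, 0.0], [0.999, 0.039, 0.0], [0.0, 0.0, -1.0]]
force: [-0.4, 0.1, -0.2]
opening: 0.0003
grip_force: 0.0
```

```bash
python3 - <<'E'
from h import *
s=bot.read_state(); print(s['position'],s['force'],s['t'],s['opening']); goal((.444,.274,.136),Rt(0))
E
```

```text
[0.44286769 0.27313963 0.22874738] [-0.38306674  0.11949256 -0.17417137] 16.15 0.0003229494404366889
shift cm [0.08 0.11 9.27] rot [ 0.    -0.     0.003]
```

Scaled: 9.2 cm / 80 = 0.115, 9 cm / 80 = 0.1125.

Request:
{"name": "apply_moves", "arguments": {
  "targets": [
    [0,0.0013,0.025,0,0,0,0],
    [0,0.0013,0.05,0,0,0,0],
    [0,0.0013,0.075,0,0,0,0],
    [0,0.0013,0.0938,0,0,0,0],
    [0,0.0013,0.1063,0,0,0,0],
    [0,0.0013,0.1125,0,0,0,0],
    [0,0.0013,0.115,0,0,0,0],
    [0,0.0013,0.115,0,0,0,0]
  ]
}}

```text
t: 16.95
position: [0.4437, 0.2741, 0.1367]
eef_rot: [[-0.041, 0.999, 0.0], [0.999, 0.041, 0.0], [0.0, 0.0, -1.0]]
force: [0.1, -0.6, -0.6]
opening: 0.0001
grip_force: 0.0
```

Scaled: 0.4 cm / 80 = 0.005, 0.3 cm / 80 = 0.0038.

Request:
{"name": "apply_moves", "arguments": {
  "targets": [
    [0,0,0.0013,0,0,0,0],
    [0,0,0.0025,0,0,0,0],
    [0,0,0.0038,0,0,0,0],
    [0,0,0.005,0,0,0,0],
    [0,0,0.005,0,0,0,0]
  ]
}}

```text
t: 17.45
position: [0.4434, 0.2741, 0.1322]
eef_rot: [[-0.041, 0.999, -0.0], [0.999, 0.041, -0.0], [-0.0, -0.0, -1.0]]
force: [-0.3, -0.5, -0.2]
opening: -0.0001
grip_force: 0.0
```

Scaled: 0.2 cm / 80 = 0.0025, 0.15 cm / 80 = 0.0019.

Request:
{"name": "apply_moves", "arguments": {
  "targets": [
    [0,0,0.0006,0,0,0,0],
    [0,0,0.0013,0,0,0,0],
    [0,0,0.0019,0,0,0,0],
    [0,0,0.0025,0,0,0,0],
    [0,0,0.0025,0,0,0,0]
  ]
}}

```text
t: 17.95
position: [0.4435, 0.2741, 0.1303]
eef_rot: [[-0.041, 0.999, -0.0], [0.999, 0.041, -0.0], [-0.0, -0.0, -1.0]]
force: [-0.0, 0.5, -0.4]
opening: -0.0002
grip_force: 0.0
```

Scaled: 0.1 cm / 80 = 0.0013, 0.05 cm / 80 = 0.0006.

Request:
{"name": "apply_moves", "arguments": {
  "targets": [
    [0,0,0.0006,0,0,0,0],
    [0,0,0.0013,0,0,0,0],
    [0,0,0.0013,0,0,0,0]
  ]
}}

```text
t: 18.25
position: [0.4435, 0.2741, 0.1292]
eef_rot: [[-0.041, 0.999, -0.0], [0.999, 0.041, -0.0], [-0.0, -0.0, -1.0]]
force: [0.6, 0.5, 0.3]
opening: -0.0
grip_force: 0.0
```

Scaled: 0.1 cm / 80 = 0.0013, 0.05 cm / 80 = 0.0006.

Request:
{"name": "apply_moves", "arguments": {
  "targets": [
    [0,0,0.0006,0,0,0,0],
    [0,0,0.0013,0,0,0,0],
    [0,0,0.0013,0,0,0,0]
  ]
}}

```text
t: 18.55
position: [0.4435, 0.2741, 0.1286]
eef_rot: [[-0.041, 0.999, 0.0], [0.999, 0.041, -0.0], [-0.0, 0.0, -1.0]]
force: [-2.4, -0.8, 4.5]
opening: -0.0001
grip_force: 2.5
```

Scaled: 0.08 cm / 80 = 0.001, 0.04 cm / 80 = 0.0005.

Request:
{"name": "apply_moves", "arguments": {
  "targets": [
    [0,0,0.0005,0,0,0,0],
    [0,0,0.001,0,0,0,0],
    [0,0,0.001,0,0,0,0]
  ]
}}

```text
t: 18.85
position: [0.4434, 0.2742, 0.128]
eef_rot: [[-0.041, 0.999, 0.0], [0.999, 0.041, 0.0], [0.0, 0.0, -1.0]]
force: [-5.3, -1.1, 8.7]
opening: 0.0002
grip_force: 4.3
```

Scaled: 0.06 cm / 80 = 0.0008, 0.04 cm / 80 = 0.0005.

Request:
{"name": "apply_moves", "arguments": {
  "targets": [
    [0,0,0.0005,0,0,0,0],
    [0,0,0.0008,0,0,0,0],
    [0,0,0.0008,0,0,0,0]
  ]
}}

```text
t: 19.15
position: [0.4434, 0.2742, 0.1277]
eef_rot: [[-0.041, 0.999, 0.0], [0.999, 0.041, 0.0], [0.0, 0.0, -1.0]]
force: [-6.9, -2.3, 12.9]
opening: 0.0001
grip_force: 6.3
```

Scaled: 0.05 cm / 80 = 0.0006, 0.03 cm / 80 = 0.0004.

Request:
{"name": "apply_moves", "arguments": {
  "targets": [
    [0,0,0.0004,0,0,0,0],
    [0,0,0.0006,0,0,0,0],
    [0,0,0.0006,0,0,0,0]
  ]
}}

```text
t: 19.45
position: [0.4432, 0.2741, 0.1272]
eef_rot: [[-0.041, 0.999, -0.0], [0.999, 0.041, 0.0], [0.0, -0.0, -1.0]]
force: [-8.0, -1.9, 13.5]
opening: 0.0002
grip_force: 6.7
```

Scaled: -0.08 cm / 80 = -0.001, 0.03 cm / 80 = 0.0004.

Request:
{"name": "apply_moves", "arguments": {
  "targets": [
    [0,-0.0005,0.0004,0,0,0,0],
    [0,-0.001,0.0008,0,0,0,0],
    [0,-0.001,0.0008,0,0,0,0]
  ]
}}

```text
t: 19.75
position: [0.443, 0.2742, 0.1269]
eef_rot: [[-0.041, 0.999, 0.001], [0.999, 0.041, 0.0], [0.0, 0.001, -1.0]]
force: [-2.9, -2.4, 12.6]
opening: -0.0001
grip_force: 6.7
```

Scaled: 0.06 cm / 80 = 0.0008, -0.04 cm / 80 = -0.0005.

Request:
{"name": "apply_moves", "arguments": {
  "targets": [
    [0,-0.0003,0.0004,0,0,0,0],
    [0,-0.0005,0.0008,0,0,0,0],
    [0,-0.0005,0.0008,0,0,0,0]
  ]
}}

```text
t: 20.05
position: [0.4426, 0.2741, 0.1258]
eef_rot: [[-0.041, 0.999, 0.001], [0.999, 0.041, 0.0], [0.0, 0.001, -1.0]]
force: [-0.1, -1.2, 6.7]
opening: -0.0002
grip_force: 3.2
```

Scaled: 0.4 cm / 80 = 0.005, 0.3 cm / 80 = 0.0038.

Request:
{"name": "apply_moves", "arguments": {
  "targets": [
    [0,-0.0003,0.0013,0,0,0,0],
    [0,-0.0006,0.0025,0,0,0,0],
    [0,-0.0009,0.0038,0,0,0,0],
    [0,-0.0013,0.005,0,0,0,0],
    [0,-0.0013,0.005,0,0,0,0]
  ]
}}

```text
t: 20.55
position: [0.4411, 0.274, 0.1209]
eef_rot: [[-0.041, 0.999, -0.0], [0.999, 0.041, -0.0], [-0.0, -0.001, -1.0]]
force: [0.4, -0.1, 0.6]
opening: -0.0003
grip_force: 0.0
```

```bash
python3 -c "from h import *; lid()"
```

```text
lid 0.9878914897383128 z at .445 0.12041501146334872 t 20.6 [ 0.8  0.1 -0.1]
```

Scaled: 0.1 cm / 80 = 0.0013, 0.05 cm / 80 = 0.0006.

Request:
{"name": "apply_moves", "arguments": {
  "targets": [
    [0,0,0.0006,0,0,0,0],
    [0,0,0.0013,0,0,0,0],
    [0,0,0.0013,0,0,0,0]
  ]
}}

```text
t: 20.9
position: [0.4413, 0.274, 0.1201]
eef_rot: [[-0.041, 0.999, -0.0], [0.999, 0.041, -0.0], [-0.0, -0.0, -1.0]]
force: [0.7, -0.0, 0.2]
opening: 0.0
grip_force: 0.0
```

Scaled: 0.08 cm / 80 = 0.001, 0.04 cm / 80 = 0.0005.

Request:
{"name": "apply_moves", "arguments": {
  "targets": [
    [0,0,0.0005,0,0,0,0],
    [0,0,0.001,0,0,0,0],
    [0,0,0.001,0,0,0,0]
  ]
}}

```text
t: 21.2
position: [0.4414, 0.274, 0.12]
eef_rot: [[-0.041, 0.999, 0.0], [0.999, 0.041, 0.0], [0.0, 0.0, -1.0]]
force: [-3.1, -1.5, 7.5]
opening: -0.0002
grip_force: 3.8
```

Contact is now stiff at z = 0.120, so the lid is fully shut. I'll withdraw and verify.

Scaled: -12 cm / 80 = -0.15, -9 cm / 80 = -0.1125.

Request:
{"name": "apply_moves", "arguments": {
  "targets": [
    [0,0,-0.0063,0,0,0,0],
    [0,0,-0.025,0,0,0,0],
    [0,0,-0.0625,0,0,0,0],
    [0,0,-0.1125,0,0,0,0],
    [0,0,-0.15,0,0,0,0],
    [0,0,-0.15,0,0,0,0],
    [0,0,-0.15,0,0,0,0]
  ]
}}

```text
t: 21.9
position: [0.4414, 0.2741, 0.2397]
eef_rot: [[-0.041, 0.999, 0.001], [0.999, 0.041, 0.0], [0.0, 0.001, -1.0]]
force: [-0.6, -0.3, -0.5]
opening: -0.0001
grip_force: 0.0
```

```bash
python3 - <<'E'
from h import *
lid()
I,D=snapshot('scene'); cv2.imwrite('pics/s3.png',I[:,:,::-1])
E
```

```text
lid 0.9886251727058022 z at .445 0.1202719587779626 t 21.95 [ 1.  -0.2  0.1]
```

View pics/s3.png

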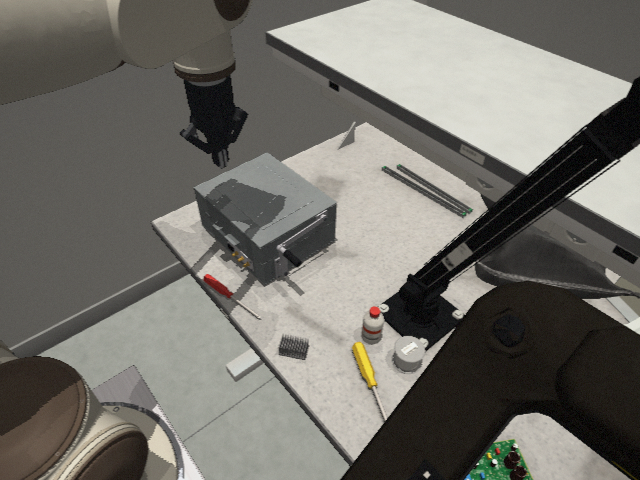

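The picture shows the lid shut and flat at about (265,195), the stay folded with the knob at (290,257), and the loose things where they were. The arm is clear.

```bash
python3 -c "from h import *; print(ticket.job_done())"
```

```text
the job is handed in; nothing more can be done
None
```

The lid is shut and held by its catch and the stay is folded. The gripper is clear, the loose things look unmoved, and the job was handed in at about 22 s; no verdict came back.

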